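Latch the stock pen with the large jar

TASK

Of the two gated stock pens on the bench, shut the one that holds the big white screw jar: lift its latch bar by the ball knob, carry it over the striker while the gate swings shut, and let the bar drop fully into the catch. Leave the jar standing where it is, and leave the other pen, which holds the flat carton, with its gate ajar as it is.

Things in the scene. Friction and masses are not known exactly. Their poses are not given: they have to be found in the camera images.
- jar_pen_knob (a point): Centre of the black ball knob (22 mm across, on a 9 mm stem) at the free end of the latch bar of the pen with the large jar: grip here. 87 mm above the bench with the bar down, 28 mm above the bar's top edge, 175 mm from the gate's hinge along the gate. Lifting it takes about 1 N; released, the bar falls by its weight. Only the pens' contents (jar top at 102 mm) stand above 74 mm nearby.
- jar_pen_hinge (a point): Point on that gate's vertical hinge axis, 74 mm above the bench, at the pen's left front corner seen from the robot, far from the knob. The pen is a fixed aluminium tray, 130 mm deep, 164 mm wide, walls 64 mm high, gate on the robot's side. Two such pens, alike but for contents, stand side by side in either order.
- jar_pen_gate (a joint): Opening of that gate, rad: 0 shut (stop), grows towards the robot, starts 0.35 to 0.65. Shutting turns the knob about the hinge anticlockwise from above by this angle. Stays where left, moves with under 1 N. Catch on the pen 135 mm from the hinge: striker, then a 30 mm gap for the bar, then a backstop. A lowered bar meets the striker at 0.26; below 0.12 a lifted bar can drop into the gap.
- jar_pen_latch (a joint): Lift of that latch bar (155 mm long, 14 mm high, 8 mm thick, on the gate's outer face), rad, about its pivot on the gate, 145 mm from the knob: 0 lies down, both on the open gate and dropped in the catch; 0.9 upper stop. The striker's top is 19 mm above the lowered bar's underside: passing it takes 0.18 rad, 27 mm of lift at the knob.
- jar: The large white screw jar, 62 mm across and 96 mm high, standing in the pen to be latched; origin at the centre of its underside.
- carton_pen_knob (a point): The same knob point on the other pen, which holds a flat carton (63x111x26 mm) and is also ajar: leave it alone.

How it is judged:
By the outcome, as a careful person would: the job done as asked, in the order asked, and still so for the second after the job is handed in, with the robot touching nothing.
It also fails if it takes over 35 s, if anything falls off the work surface, if the arm or the gripper's body presses on something with over 40 N, if the wrist force passes 120 N, or if a joint passes its speed limit or range.

ROBOT

A 7-joint arm with a two-finger parallel gripper is mounted at the origin on a cart in front of the work surface, level with it; the furniture and walls round the work are solid. World frame = base frame: x ahead of the robot, y to its left, z up, the work surface at z = 0. Lengths are in mm, angles in rad, forces in N, time in s.
With the tool pointing down it reaches from about 400 to 875 mm from the base axis. Payload 4.4 kg.
Tool frame: the origin (TCP) lies at the very end of the fingers, on their centre line; the grasp point (between the pads) lies 19 mm behind it (ctrl.pinch_z is the z of the grasp point in the tool frame, in mm); z points along the fingers, x is the direction in which the jaws open and shut, and the axes are right-handed (so a half turn about z gives the same grasp; the last joint's range is limited). The gripper opens to 85 mm and grips with 20 to 120 N. Pads are 22 mm wide; open, the fingers measure 114 mm over their backs; the gripper's body (76 mm by 85 mm) begins 54 mm behind the grasp point. The pads swing forward as they close: fully open they stand 13 mm farther back than shut.
Start: joints at [-1.247, 0.628, 0.038, 1.517, -0.027, 0.996, -0.02], TCP at [246.98, 601.264, 231.313] pointing down, gripper open.
Joint ranges: [-3.06, 3.06], [-0.37, 2.12], [-1.25, 1.32], [0.18, 2.47], [-1.1, 4.24], [0.23, 1.98], [-2.94, 2.94]. Speed limits (rad/s): [2.57, 2.57, 3.14, 3.14, 3.14, 3.14, 3.14].

INTERFACE

Orientations are given as [roll, pitch, yaw] about the fixed x, y, z axes, in that order (R = Rz(yaw) Ry(pitch) Rx(roll)).
In Python, from cell import sensors, get_image, order, ctrl gives the robot as it stands.
- The arm moves only by the tool arm_command, never from a script. Its argument "rows" is a list that holds one entry, the list of rows, each a list of 6 numbers: the shift along the tool's x, y, z in mm, then the turn, a rotation vector about the tool's x, y, z in degrees. A call has 1 to 20 rows; each row is the pose to reach, as a shift and turn from the pose commanded when the call began, along the tool's axes at that moment; what a row does not reach only later rows make up. A row lasts 1/12 s, in which the tool goes at most 41.7 mm and 7.16 degrees, less where a joint would pass 70% of its speed; a pose out of reach is approached as far as the arm can. A call with a gripper value outside its range is refused whole. "claw" is the opening, from -1 (shut) to 1 (fully open), set as the call begins (left out, the last holds). The fingers move at their own pace and stop on an object; the grip force is fixed at half the most. Time passes only in rows, so rows that repeat a pose let the fingers close. It gives the time, the measured TCP pose, the force and the opening at its end, in the units of the state.
- sensors.read_state(): the state, without advancing time (a new reading comes with each control period).
- get_image(name): name is "scene" or "top"; returns a dict with "pixels" (480x640x3 uint8, red, green, blue), "z_map" (480x640 float32, mm along the optical axis (not along the pixel's ray), 0 where there is no reading), "K" (3x3 intrinsics, pixels), "k1" (the pictures are not rectified: a ray, as slopes to the right and down, at radius r is drawn at 1 + k1 r^2 times it, then the intrinsics apply), "pose" (4x4, takes a point from camera to world coordinates). Camera axes: x right, y up, looking along -z (the intrinsics and any distortion apply to the point x, -y, -z); pixel columns grow to the right and rows downward; lengths in mm; the calibration is good to about 2 mm. A picture is of the moment at which its call begins.
- order.finish_job(): hands the job in, once; it reports no verdict.
The state is a dict: "clock": time; "qpos": joint angles; "qd": joint speeds; "tau": joint torques, N m; "eef_pos": TCP position; "tool_rot": TCP orientation; "force": force on the tool from outside, world axes, zero at the start; "torque": the same for the moment, N m; "width": finger opening in mm.
Only numpy, scipy, OpenCV 4.12 (cv2) and the standard library are available. Lean on these libraries where they do the work, as an engineer would, in place of code of your own. Each camera call takes 0.05 s, during which the arm holds its last target.

## Working session

There is one attempt and no reset: what is moved stays moved. The work goes in short steps, Python scripts to look and compute and a tool call to move; the robot and the scene stay as the last step left them, time stands still between calls to the robot, and variables do not carry over. Pictures are saved under pics/ and viewed, and the job is handed in when it is done.

Besides the shell and the picture viewer there is one more tool, called after ">>>" in YAML: its name, and indented under it one key for each argument. arm_command: Moves the arm, as the interface text tells. Its arguments: {"type":"object","properties":{"rows":{"type":"array","items":{"type":"array","items":{"type":"array","items":{"type":"number"}}}},"claw":{"type":"number"}},"required":["rows"]}

```bash
ls; mkdir -p pics
cat > h.py <<'E'
import numpy as np, cv2
from cell import sensors, get_image, order, ctrl
def save(im,name): cv2.imwrite('pics/'+name,im['pixels'][:,:,::-1])
def cloud(im):
    K=im['K'];k1=im['k1'];z=im['z_map']
    v,u=np.mgrid[0:480,0:640].astype(float)
    p=np.stack([u,v],-1).reshape(-1,1,2)
    n=cv2.undistortPoints(p,np.array(K,float),np.array([k1,0,0,0,0.]),).reshape(480,640,2)
    c=np.stack([n[...,0]*z,-n[...,1]*z,-z,np.ones_like(z)],-1)
    w=c@np.array(im['pose']).T
    w=w[...,:3]; w[z==0]=np.nan
    return w
E
python3 - <<'E'
from h import *
print(sensors.read_state())
for n in('scene','top'):
    im=get_image(n);save(im,n+'0.png');np.savez(n+'0.npz',**im);print(n,im['K'],im['k1'],im['pose'])
E
```

```text
pics
{'clock': 0.0, 'qpos': array([-1.2468223 ,  0.62937728,  0.03842848,  1.51835948, -0.02700726,
        0.99629829, -0.01998935]), 'qd': array([-6.46225101e-05, -1.43536764e-04, -1.09031852e-03, -8.74006280e-05,
        1.67127609e-03,  2.10347738e-04, -2.06082859e-03]), 'tau': array([ 2.11647844e-04, -5.63405299e+01,  1.22656245e+00, -1.93439591e+01,
        1.10959826e-02,  1.05258744e-02,  1.69453887e-05]), 'eef_pos': array([246.71341891, 600.68420394, 230.37138018]), 'tool_rot': array([3.14157977e+00, 1.92481197e-03, 1.18104008e+00]), 'force': array([-0.8431602 , -1.00711984,  0.79365681]), 'torque': array([ 0.03670799,  0.02473939, -0.02232147]), 'width': 85.30434454350267}
scene [[452.85909726   0.         313.32707221]
 [  0.         452.85909726 245.73487204]
 [  0.           0.           1.        ]] -0.00802576222766407 [[-6.58111136e-01  3.58434730e-01 -6.62128596e-01  5.98519086e+01]
 [-7.52633327e-01 -2.88880976e-01  5.91684761e-01  4.22724626e+02]
 [ 2.08040122e-02  8.87734378e-01  4.59885711e-01  4.87306310e+02]
 [ 0.00000000e+00  0.00000000e+00  0.00000000e+00  1.00000000e+00]]
top [[442.13238219   0.         320.08561008]
 [  0.         442.13238219 235.37240375]
 [  0.           0.           1.        ]] 0.01107197203880398 [[ 2.85421887e-03  9.82622237e-01 -1.85594699e-01  4.83668012e+02]
 [-9.99965516e-01  4.25195747e-03  7.13354162e-03 -5.85547465e+01]
 [ 7.79871739e-03  1.85567938e-01  9.82600489e-01  9.08374265e+02]
 [ 0.00000000e+00  0.00000000e+00  0.00000000e+00  1.00000000e+00]]
```

View pics/scene0.png

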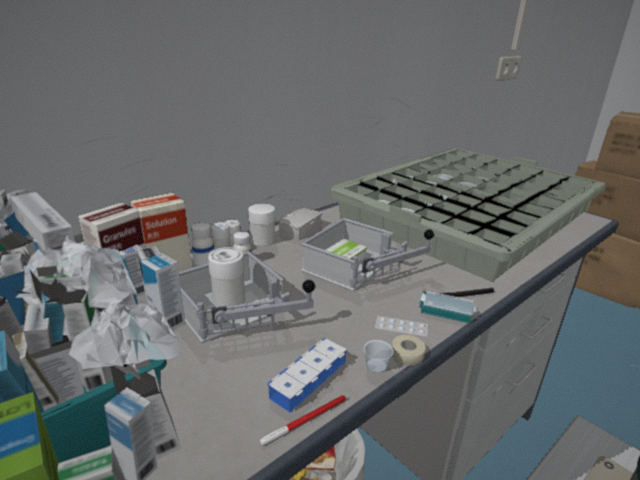

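View pics/top0.png

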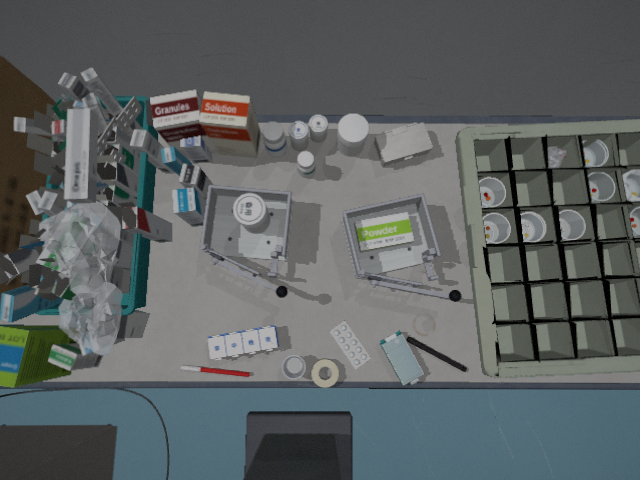

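The left pen holds the jar. In the top view its knob is at about (282,291) and its hinge near (207,250). In the scene view the knob is at (308,286). The carton pen is on the right, with its knob at (455,295) in the top view. Next I measure these points.

Run:
```python
from h import *
for n,c in(('top',(282,291)),('scene',(308,286))):
    im=dict(np.load(n+'0.npz'));w=cloud(im);g=im['pixels'].max(-1)
    u,v=c;s=np.s_[v-10:v+11,u-10:u+11]
    m=(g[s]<45)&(w[s][...,2]>72); P=w[s][m]
    vv,uu=np.nonzero(m)
    from scipy.optimize import least_squares
    r=least_squares(lambda c:np.linalg.norm(P-c,axis=1)-11,P.mean(0)-[0,0,5],loss='soft_l1')
    print(n,m.sum(),uu.mean()+u-10,vv.mean()+v-10,P.mean(0),P[:,2].max(),'sphere',r.x)
    # bar pts: z 55..80
    reg=np.zeros_like(g,bool)
    if n=='top':
        reg[235:300,200:290]=1
        b=reg&(w[...,2]>50)&(w[...,2]<80)
        pic=cv2.resize(im['pixels'][170:310,190:310],None,fx=5,fy=5,interpolation=cv2.INTER_CUBIC)
        cv2.imwrite('pics/topc.png',pic[:,:,::-1][:600])
        for q in [(207,250),(212,252),(220,258),(240,269),(265,279),(270,268),(205,245),(291,190),(209,188),(250,205)]:
            print(q,w[q[1],q[0]].round(1))
    else:
        pic=cv2.resize(im['pixels'][230:350,170:330],None,fx=5,fy=5,interpolation=cv2.INTER_CUBIC)
        cv2.imwrite('pics/scenec.png',pic[:,:,::-1])
        for q in [(188,330),(195,322),(215,315),(260,310)]:
            print(q,w[q[1],q[0]].round(1))
```

```text
top 93 281.3763440860215 291.1505376344086 [533.29707565   5.97066708  94.94652501] 100.18137523196458 sphere [533.35107841   5.91538266  86.86280869]
(207, 250) [613.8 153.5  62.4]
(212, 252) [609.7 143.4  63.6]
(220, 258) [598.2 127.6  63. ]
(240, 269) [583.8  98.9   2.9]
(265, 279) [563.8  47.6  -0.8]
(270, 268) [586.6  38.   -1.7]
(205, 245) [624.1 158.6  59.3]
(291, 190) [ 7.534e+02 -2.900e+00 -3.000e-01]
(209, 188) [736.3 154.3  68.2]
(250, 205) [693.3  67.3 102.6]
scene 102 308.2843137254902 285.9117647058824 [529.35619499  12.11478242  90.53115776] 97.56221729327177 sphere [534.48521141   6.72181652  86.37054435]
(188, 330) [663.1 167.2  -2.2]
(195, 322) [638.4 163.9  27.5]
(215, 315) [597.9 147.3  56.8]
(260, 310) [567.4  82.2  53.7]
```

View pics/topc.png

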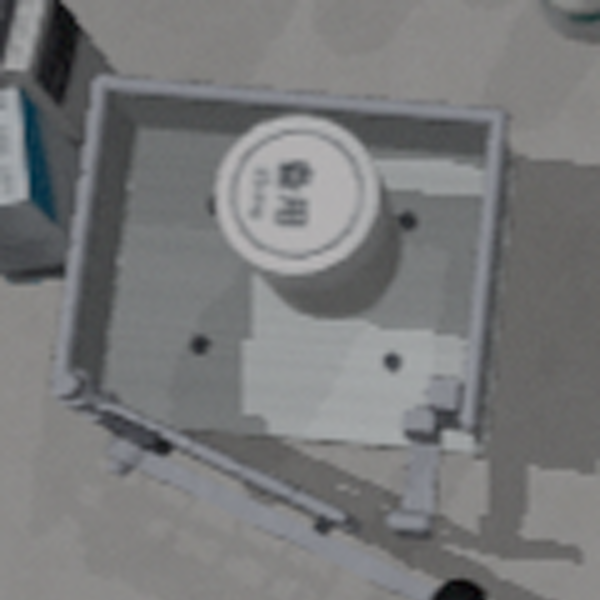

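View pics/scenec.png

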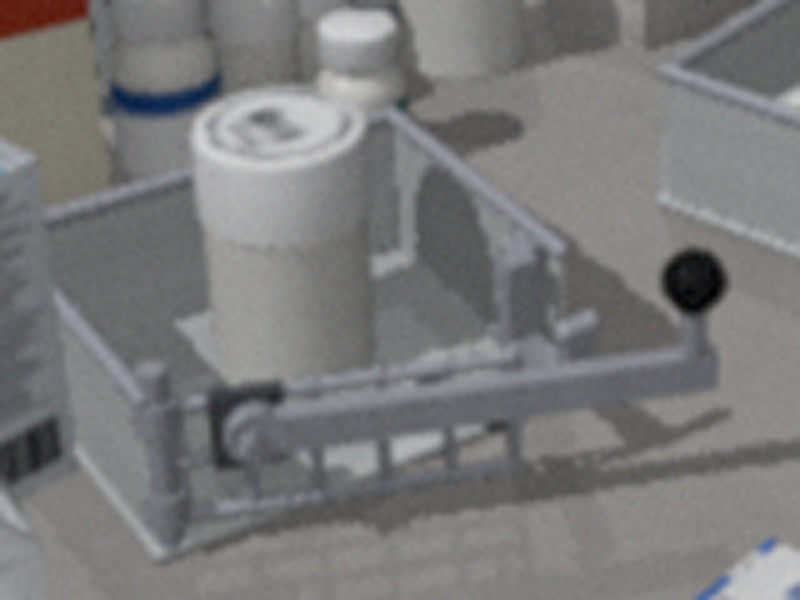

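```bash
cat >> h.py <<'E'
def ray(im,u,v,z):
    n=cv2.undistortPoints(np.array([[[u,v]]],float),np.array(im['K'],float),np.array([im['k1'],0,0,0,0.])).ravel()
    T=np.array(im['pose']);d=T[:3,:3]@np.array([n[0],-n[1],-1]);o=T[:3,3]
    return o+d*(z-o[2])/d[2]
E
python3 - <<'E'
from h import *
t=dict(np.load('top0.npz'));s=dict(np.load('scene0.npz'))
k=np.array([533.9,6.3,87])
f=lambda u,v:(190+u/5,170+v/5)
H1=ray(t,*f(68,385),74);H2=ray(s,170+152/5,230+368/5,74)
print('H',H1,H2,'knob dist',np.linalg.norm((k-H1)[:2]),np.linalg.norm((k-H2)[:2]))
bl=ray(t,*f(103,80),64);br=ray(t,*f(500,110),64);fr=ray(t,*f(475,430),64);fl=ray(t,*f(65,375),64)
print('corners',bl,br,fr,fl,np.linalg.norm(bl-br),np.linalg.norm(fl-bl),np.linalg.norm(fr-br))
a=lambda d:np.degrees(np.arctan2(d[1],d[0]))
print('angles back',a(br-bl),'front',a(fr-fl),'left+',a(fl-bl)+90-180, 'right',a(fr-br))
H=(H1+H2)/2
print('gate-to-knob ang',a(k-H))
# bar ang: pts on the bar top edge z=~59
b1=ray(t,*f(150,452),59);b2=ray(t,*f(425,590),59);print('bar',b1,b2,a(b2-b1))
# gate ang
g1=ray(t,*f(190,425),64);g2=ray(t,*f(340,517),64);print('gate',g1,g2,a(g2-g1))
# striker
print('striker',ray(t,*f(410,520),60),'backstop',ray(t,*f(420,415),64))
E
```

```text
H [617.7552875  157.30917333  74.        ] [617.40765961 160.59543078  74.        ] knob dist 172.72949855660477 175.44403430035703
corners [741.69341116 152.36811574  64.        ] [730.2421221   -4.89850092  64.        ] [602.44721943   2.74951311  64.        ] [623.26592453 161.25249623  64.        ] 157.68297541879343 118.76027031146728 128.0235496591271
angles back -94.16461335858824 front -97.48272763747637 left+ 85.70973100716202 right 176.57516149123728
gate-to-knob ang -118.73082638392818
bar [594.11006406 128.29247601  59.        ] [541.4256338   21.10686332  59.        ] -116.17527989224068
gate [603.97057953 112.32010401  64.        ] [568.72997831  53.68234914  64.        ] -121.00537227735202
striker [568.07155034  27.35246173  60.        ] backstop [608.19735589  24.03577056  64.        ]
```

Run:
```python
from h import *
t=dict(np.load('top0.npz'));s=dict(np.load('scene0.npz'))
P=np.concatenate([cloud(t).reshape(-1,3),cloud(s).reshape(-1,3)]);P=P[np.isfinite(P).all(1)]
for y in range(-100,700,100):
    print(y,[int(P[(abs(P[:,1]-y-50)<50)&(abs(P[:,0]-x-50)<50)][:,2].max(initial=-1)) for x in range(100,900,100)])
S=sensors.read_state()
H=np.array([617.6,159.]);k0=np.array([533.9,6.3])
a0=np.radians(-116.3);g=np.array([np.cos(a0),np.sin(a0)])
print('along',(k0-H)@g,'perp',(k0-H)@[g[1],-g[0]])
yaw=1.181;X=np.array([np.cos(yaw),np.sin(yaw)]);Y=np.array([np.sin(yaw),-np.cos(yaw)])
d=k0-[246.9,601.0];print('approach tool dx,dy',d@X,d@Y)
```

```text
-100 [12, -1, 35, 35, 95, 71, 74, 84]
0 [-1, -1, 37, 34, 100, 106, 105, 163]
100 [-1, -1, 13, 32, 67, 128, 128, 164]
200 [-1, -1, 13, 195, 233, 225, 179, 204]
300 [-1, -1, 97, 209, 243, 243, 240, 241]
400 [-1, -1, 168, 200, 238, 207, 220, 235]
500 [-1, -1, 3, 91, -1, -1, -1, -1]
600 [-1, -1, -1, -1, -1, -1, -1, -1]
along 173.9785365915352 perp 7.378943384241805
approach tool dx,dy -441.02944855351666 491.4571349655848
```

>>> arm_command:
  rows:
    - [[0,0,-40,0,0,0],[0,0,-80,0,0,0],[0,0,-110,0,0,0],[-26,29,-110,0,0,5.5],[-52,58,-110,0,0,11],[-78,87,-110,0,0,16.5],[-104,116,-110,0,0,22],[-130,145,-110,0,0,27.5],[-156,174,-110,0,0,33],[-182,202,-110,0,0,38.5],[-208,231,-110,0,0,44],[-234,260,-110,0,0,50],[-260,289,-110,0,0,55.5],[-286,318,-110,0,0,61],[-312,347,-110,0,0,66.5],[-338,376,-110,0,0,72],[-364,405,-110,0,0,78],[-390,434,-110,0,0,83.5],[-416,463,-110,0,0,89],[-441,491,-110,0,0,94]]
  claw: 0.3

```text
clock: 1.77
eef_pos: [533.8, 4.8, 341.2]
tool_rot: [3.141, 0.0, -0.464]
force: [0.0, 1.7, -0.5]
width: 55.4
```

>>> arm_command:
  rows:
    - [[0,0,40,0,0,0],[0,0,80,0,0,0],[0,0,120,0,0,0],[0,0,160,0,0,0],[0,0,195,0,0,0],[-0.6,-1.2,215,0,0,0],[-0.6,-1.2,225,0,0,0],[-0.6,-1.2,225,0,0,0],[-0.6,-1.2,225,0,0,0]]

```text
clock: 2.52
eef_pos: [533.9, 7.9, 116.7]
tool_rot: [3.142, -0.0, -0.46]
force: [0.8, 0.3, 0.4]
width: 55.5
```

Run:
```python
from h import *
s=get_image('scene');save(s,'scene1.png')
cv2.imwrite('pics/scene1c.png',cv2.resize(s['pixels'][190:350,170:380],None,fx=3.5,fy=3.5,interpolation=cv2.INTER_CUBIC)[:,:,::-1])
```

```text
(no output)
```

View pics/scene1c.png

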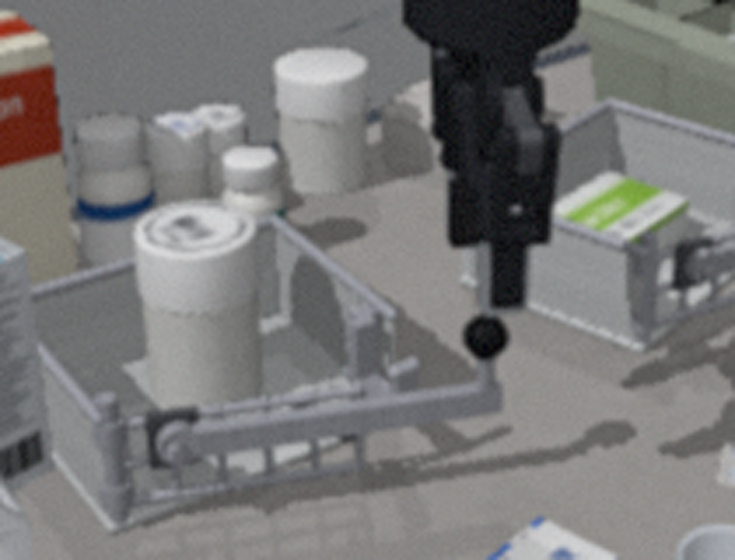

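The gripper stands straight above the knob, which is at about (487,338) in the crop. The jaw axis lies nearly along the camera's view. Next I descend and grip.

>>> arm_command:
  rows:
    - [[0.5,1.2,20,0,0,0],[0.5,1.2,38,0,0,0],[0.5,1.2,47,0,0,0],[0.5,1.2,47,0,0,0],[0.5,1.2,47,0,0,0]]

```text
clock: 2.98
eef_pos: [534.1, 6.8, 70.2]
tool_rot: [-3.141, -0.001, -0.46]
force: [-0.2, -0.4, 0.3]
width: 55.4
```

>>> arm_command:
  rows:
    - [[0,0,0,0,0,0],[0,0,0,0,0,0],[0,0,0,0,0,0],[0,0,0,0,0,0],[0,0,0,0,0,0],[0,0,0,0,0,0],[0,0,0,0,0,0],[0,0,0,0,0,0]]
  claw: -1

```text
clock: 3.65
eef_pos: [534.3, 6.7, 70.3]
tool_rot: [-3.141, -0.002, -0.46]
force: [-1.5, -0.3, 5.5]
width: 18.8
```

Run:
```python
from h import *
s=get_image('scene')
cv2.imwrite('pics/scene2c.png',cv2.resize(s['pixels'][190:350,170:380],None,fx=3.5,fy=3.5,interpolation=cv2.INTER_CUBIC)[:,:,::-1])
```

```text
(no output)
```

View pics/scene2c.png

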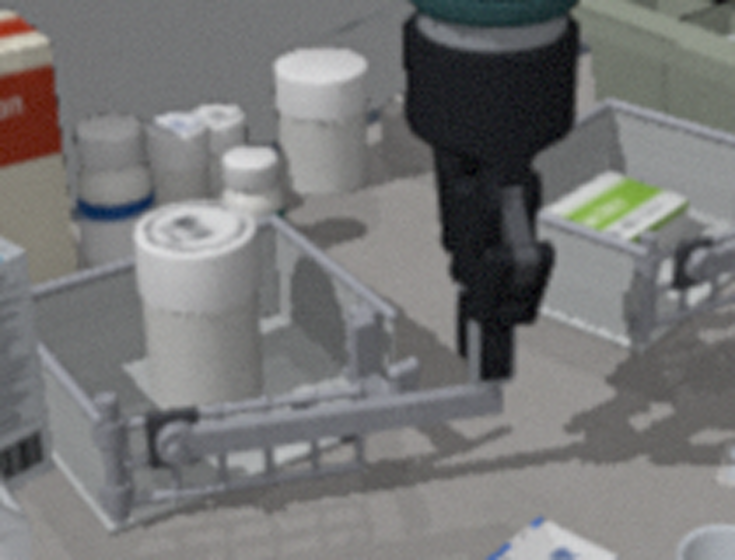

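>>> arm_command:
  rows:
    - [[0,-0.9,-3.6,0,0,0],[0,-1.9,-7.2,0,0,0],[0,-3,-10.8,0,0,0],[0,-4.2,-14.3,0,0,0],[0,-4.2,-14.3,0,0,0]]

```text
clock: 4.12
eef_pos: [535.5, 10.7, 84.2]
tool_rot: [-3.142, -0.0, -0.459]
force: [-0.4, -0.2, -2.0]
width: 18.6
```

Run:
```python
from h import *
s=get_image('scene')
cv2.imwrite('pics/scene3c.png',cv2.resize(s['pixels'][190:350,170:380],None,fx=3.5,fy=3.5,interpolation=cv2.INTER_CUBIC)[:,:,::-1])
```

```text
(no output)
```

View pics/scene3c.png

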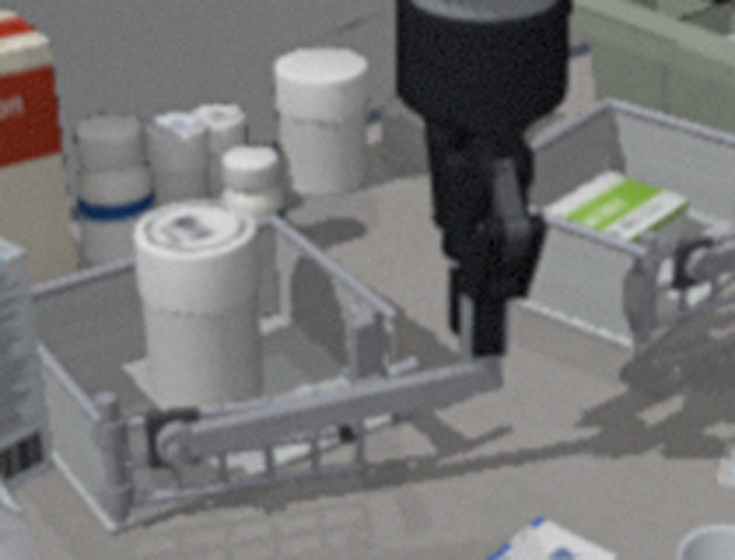

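The bar's free end has risen to about (485,370) in the crop, and the width is steady at 18.6 mm. The grip holds, so I continue to about 0.3 rad.

>>> arm_command:
  rows:
    - [[0,-1.3,-3.5,0,0,0],[0,-2.7,-7,0,0,0],[0,-4.2,-10.4,0,0,0],[0,-5.7,-13.8,0,0,0],[0,-7.3,-17.2,0,0,0],[0,-9,-20.5,0,0,0],[0,-10.8,-24,0,0,0],[0,-12.6,-27,0,0,0],[0,-12.6,-27,0,0,0]]

```text
clock: 4.92
eef_pos: [541.7, 23.8, 111.1]
tool_rot: [-3.139, -0.0, -0.458]
force: [1.5, 5.1, -5.1]
width: 18.3
```

Run:
```python
from h import *
s=get_image('scene')
cv2.imwrite('pics/scene4c.png',cv2.resize(s['pixels'][190:350,170:380],None,fx=3.5,fy=3.5,interpolation=cv2.INTER_CUBIC)[:,:,::-1])
S=sensors.read_state();p=S['eef_pos'];yaw=S['tool_rot'][2];print(p,yaw,S['force'],S['width'])
H=np.array([617.6,159.]);r=p[:2]-H
print('radius',np.hypot(*r),np.degrees(np.arctan2(r[1],r[0])))
X=np.array([np.cos(yaw),np.sin(yaw)]);Y=np.array([np.sin(yaw),-np.cos(yaw)])
for d in np.arange(1.5,25,1.5):
    a=np.radians(d);q=np.array([[np.cos(a),-np.sin(a)],[np.sin(a),np.cos(a)]])@r-r
    print(d,round(q@X,1),round(q@Y,1),-d)
```

```text
[541.5766039   23.72236564 110.83979295] -0.457673802257778 [ 0.92861663  5.53419801 -6.45402225] 18.595697131430363
radius 155.1760133308408 -119.33513873065765
1.5 4.1 0.2 -1.5
3.0 8.1 0.2 -3.0
4.5 12.2 0.2 -4.5
6.0 16.2 0.0 -6.0
7.5 20.3 -0.2 -7.5
9.0 24.3 -0.6 -9.0
10.5 28.4 -1.1 -10.5
12.0 32.4 -1.6 -12.0
13.5 36.4 -2.3 -13.5
15.0 40.4 -3.1 -15.0
16.5 44.4 -4.0 -16.5
18.0 48.3 -5.0 -18.0
19.5 52.2 -6.1 -19.5
21.0 56.1 -7.3 -21.0
22.5 59.9 -8.6 -22.5
24.0 63.8 -10.0 -24.0
```

View pics/scene4c.png

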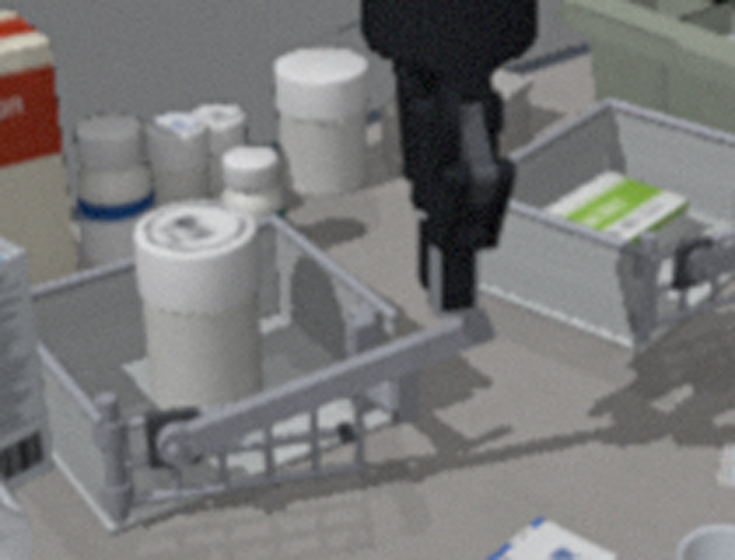

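The bar is clearly lifted: its end is at about (478,325) in the crop, above the striker top at about (403,370). Now I swing the gate shut.

>>> arm_command:
  rows:
    - [[4.1,-0.5,0,0,0,1.5],[8.1,-1,0,0,0,3],[12.2,-1.3,0,0,0,4.5],[16.2,-1.5,0,0,0,6],[20.3,-1.7,0,0,0,7.5],[24.3,-2.1,0,0,0,9],[28.4,-2.6,0,0,0,10.5],[32.4,-3.1,0,0,0,12],[36.4,-3.8,0,0,0,13.5],[40.4,-4.6,0,0,0,15],[44.4,-5.5,0,0,0,16.5],[48.3,-6.5,0,0,0,18],[52.2,-7.6,0,0,0,19.5],[52.2,-7.6,0,0,0,19.5],[52.2,-7.6,0,0,0,19.5]]

```text
clock: 6.22
eef_pos: [591.2, 5.6, 110.5]
tool_rot: [3.141, 0.0, -0.8]
force: [-0.6, 0.6, -1.3]
width: 18.2
```

Run:
```python
from h import *
s=get_image('scene')
cv2.imwrite('pics/scene5c.png',cv2.resize(s['pixels'][190:350,170:380],None,fx=3.5,fy=3.5,interpolation=cv2.INTER_CUBIC)[:,:,::-1])
s=get_image('top')
cv2.imwrite('pics/top5c.png',cv2.resize(s['pixels'][170:310,190:310],None,fx=4.2,fy=4.2,interpolation=cv2.INTER_CUBIC)[:,:,::-1])
S=sensors.read_state();print(S['eef_pos'],S['tool_rot'],S['force'],S['width'])
```

```text
[590.70759151   5.73269045 110.48578716] [ 3.14130316e+00  6.75328879e-04 -7.99545545e-01] [ 3.07746923  2.67581972 -2.57233558] 18.727468494776073
```

View pics/scene5c.png

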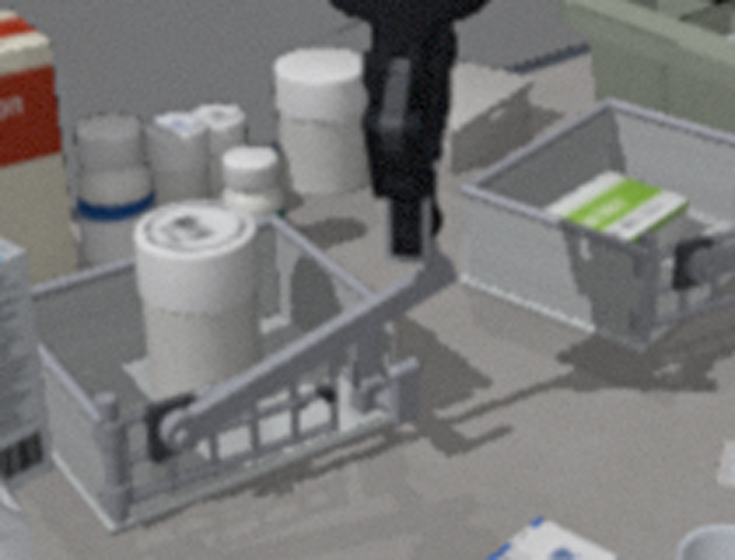

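View pics/top5c.png

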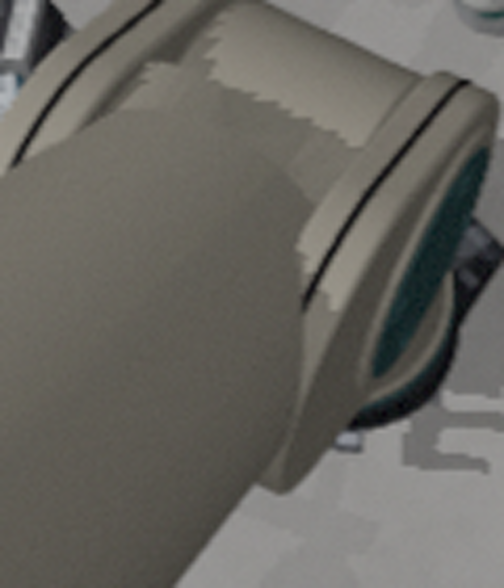

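I turned the wrist the wrong way during the swing: yaw is -0.80 where -0.12 was wanted. The ball simply turned in the pads, and the gate followed, with the bar raised over the gap. I'll turn the wrist back, then close the last 0.05 rad.

>>> arm_command:
  rows:
    - [[0,0,0,0,0,-5],[0,0,0,0,0,-10],[0,0,0,0,0,-15],[0,0,0,0,0,-20],[0,0,0,0,0,-25],[0,0,0,0,0,-30],[0,0,0,0,0,-35],[0,0,0,0,0,-40],[1,-0.7,0,0,0,-40.5],[2,-1.4,0,0,0,-41],[3,-2.1,0,0,0,-41],[4,-2.8,0,0,0,-41],[4.8,-3.5,0,0,0,-41],[4.8,-3.5,0,0,0,-41]]

```text
clock: 7.48
eef_pos: [594.6, 2.7, 110.2]
tool_rot: [3.14, 0.005, -0.089]
force: [-4.4, -5.4, 2.5]
width: 18.8
```

Run:
```python
from h import *
s=get_image('scene')
cv2.imwrite('pics/scene6c.png',cv2.resize(s['pixels'][190:350,170:380],None,fx=3.5,fy=3.5,interpolation=cv2.INTER_CUBIC)[:,:,::-1])
S=sensors.read_state();print(S['eef_pos'],S['tool_rot'],S['force'],S['width'])
```

```text
[594.57898376   2.7061777  110.21669116] [ 3.1397468   0.00448991 -0.0889399 ] [-4.25383597 -4.81521074  2.91828884] 18.326583453680556
```

View pics/scene6c.png

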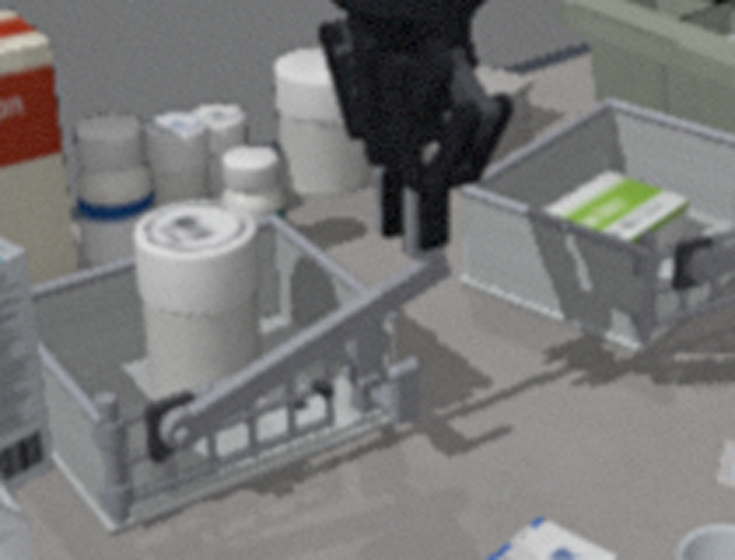

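>>> arm_command:
  rows:
    - [[0,2,0,0,0,0],[0,4,4,0,0,0],[0,6,8,0,0,0],[0,8,12,0,0,0],[0,10,16,0,0,0],[0,11.5,20,0,0,0],[0,12.5,23,0,0,0],[0,12.5,23,0,0,0]]

```text
clock: 8.2
eef_pos: [593.8, -8.0, 86.5]
tool_rot: [-3.141, 0.004, -0.088]
force: [-5.8, -2.0, 1.1]
width: 18.7
```

Run:
```python
from h import *
s=get_image('scene')
cv2.imwrite('pics/scene7c.png',cv2.resize(s['pixels'][190:350,170:380],None,fx=3.5,fy=3.5,interpolation=cv2.INTER_CUBIC)[:,:,::-1])
S=sensors.read_state();print(S['eef_pos'],S['tool_rot'],S['force'],S['width'])
```

```text
[593.8001683   -7.93372751  86.7634569 ] [-3.14108958  0.00440855 -0.08747837] [-6.37553474 -2.35713814  0.45349528] 18.687160869704268
```

View pics/scene7c.png

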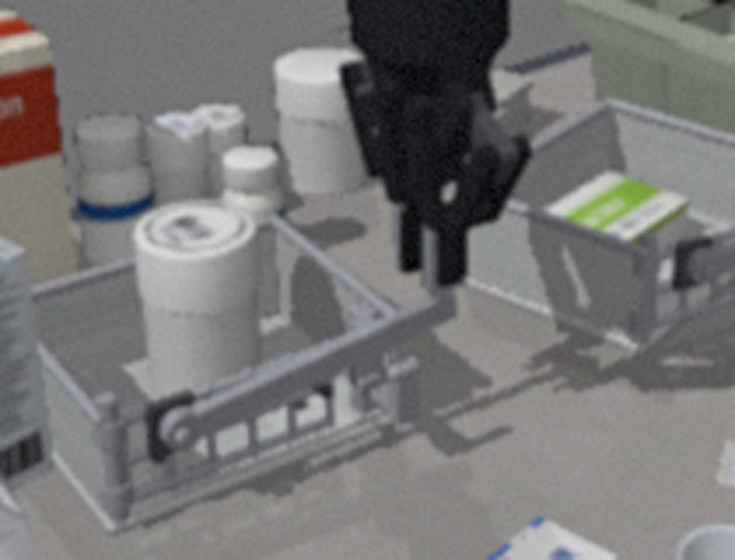

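The bar is now behind the striker post (about (403,385) in the crop) and going into the gap. The gate is against its stop with about 6 N. I continue down.

>>> arm_command:
  rows:
    - [[-0.5,1.5,4,0,0,0],[-1,3,8,0,0,0],[-1,4,11,0,0,0],[-1,5,14,0,0,0],[-1,5,14,0,0,0],[-1,5,14,0,0,0]]

```text
clock: 8.75
eef_pos: [593.1, -15.1, 73.3]
tool_rot: [3.139, 0.002, -0.088]
force: [-4.9, -5.7, 1.4]
width: 18.3
```

Run:
```python
from h import *
s=get_image('scene')
cv2.imwrite('pics/scene8c.png',cv2.resize(s['pixels'][190:350,170:380],None,fx=3.5,fy=3.5,interpolation=cv2.INTER_CUBIC)[:,:,::-1])
S=sensors.read_state();print(S['eef_pos'],S['tool_rot'],S['force'],S['width'])
```

```text
[593.06227996 -15.05295529  73.32706796] [ 3.1394002e+00  2.4252150e-03 -8.7649906e-02] [-4.37707927 -6.09725679  1.37200687] 18.73360985028935
```

View pics/scene8c.png

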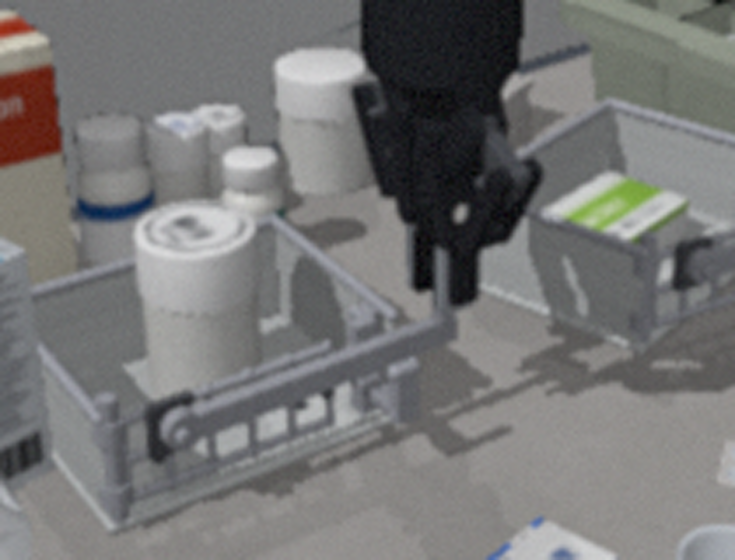

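The bar is about 3 mm from fully down, behind the striker. I release it.

>>> arm_command:
  rows:
    - [[0,0,0,0,0,0],[0,0,0,0,0,0],[0,0,0,0,0,0],[0,0,0,0,0,0],[0,0,0,0,0,0],[0,0,0,0,0,0],[0,0,-15,0,0,0],[0,0,-35,0,0,0],[0,0,-70,0,0,0],[0,0,-110,0,0,0],[0,0,-150,0,0,0],[0,0,-190,0,0,0],[0,0,-230,0,0,0],[0,0,-230,0,0,0]]
  claw: 0.2

```text
clock: 9.97
eef_pos: [598.9, -13.7, 312.2]
tool_rot: [-3.14, -0.015, -0.085]
force: [0.8, -0.8, 0.8]
width: 50.8
```

Run:
```python
from h import *
s=get_image('scene');save(s,'scene9.png')
cv2.imwrite('pics/scene9c.png',cv2.resize(s['pixels'][190:350,170:380],None,fx=3.5,fy=3.5,interpolation=cv2.INTER_CUBIC)[:,:,::-1])
w=cloud(s);g=s['pixels'].max(-1)
m=(g<45)&(abs(w[...,2]-93)<15)&(abs(w[...,0]-595)<30)&(abs(w[...,1]+12)<35)
P=w[m];print(len(P))
from scipy.optimize import least_squares
r=least_squares(lambda c:np.linalg.norm(P-c,axis=1)-11,P.mean(0)-[0,0,5],loss='soft_l1');print('knob',r.x)
s0=np.load('scene0.npz');w0=cloud(dict(s0))
def jar(w):
    q=w[220:270,200:250].reshape(-1,3);q=q[(q[:,2]>98)&(q[:,2]<110)];return q.mean(0)
print(jar(w0),jar(w))
S=sensors.read_state();print(S['eef_pos'],S['force'],S['clock'])
```

```text
85
knob [593.57976392 -13.82360275  87.06646037]
[684.43192391  71.94115155 101.51213516] [684.35560905  71.87296879 101.44136979]
[597.20351683 -13.24646947 308.46084992] [-0.37478088 -0.05367223 -0.57110549] 10.0167
```

View pics/scene9c.png

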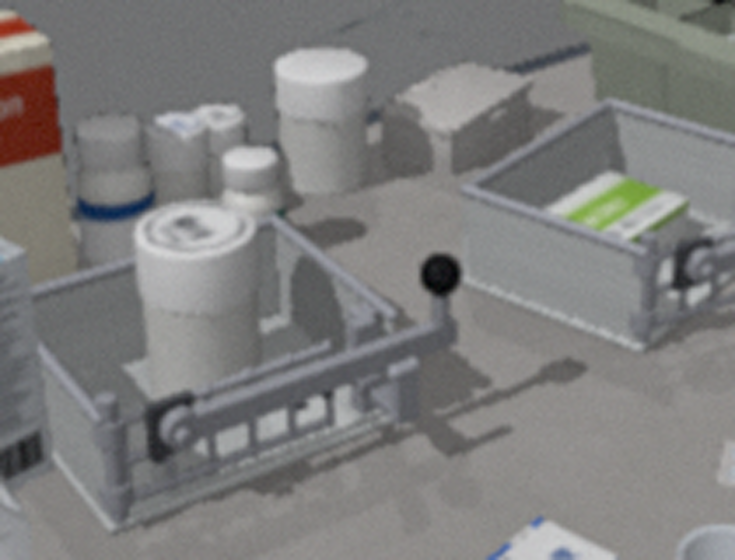

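The bar is down behind the striker, with the knob at 87.1 mm against a nominal 87. The jar has not moved (within 0.1 mm). One check of the carton pen, then I hand in.

Run:
```python
from h import *
a=cv2.imread('pics/scene0.png',0)[215:290,350:445].astype(int);b=cv2.imread('pics/scene9.png',0)[215:290,350:445].astype(int)
print('carton pen diff',abs(a-b).mean(),(abs(a-b)>40).sum())
order.finish_job()
```

```text
carton pen diff 4.896 65
the job is handed in; nothing more can be done
```

The jar pen (the left one) is shut and latched, and the job is handed in. I gripped its ball knob, lifted the bar about 0.3 rad, swung the gate to its stop, lowered the bar behind the striker and released it. The arm then went straight up, well clear of the pens. The clock stood at about 10 s.

**Last checks:**
- **Bar:** the knob centre measured 87.1 mm above the bench, which matches the 87 mm for a fully dropped bar. The picture shows the bar in the catch, behind the striker.
- **Gate:** the arm felt about 4–6 N of resistance at the end of the swing, so I took the gate to be on its stop. My angle estimate puts it within about 0.02 rad of shut, and I have no direct reading.
- **Jar:** its top measured the same before and after, to 0.1 mm.
- **Carton pen:** I never touched it. The before/after picture difference there was small: mean 4.9 grey levels, with 65 pixels changed by more than 40. I put that down to noise and shadow but did not measure its gate angle again.

**What went off plan:**
- **Wrist turn:** I turned the wrist the wrong way during the swing and turned it back before lowering. The ball just turned in the pads.
- **Grip width:** the gripper read 18–19 mm on the 22 mm ball throughout. The grip held, and I did not find out why the readings differ.

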